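# Lock the cartridge tray's sliding door with its pin

### The arm

A 6-joint arm with a two-finger parallel gripper is mounted at the origin on the work surface. World frame = base frame: x ahead of the robot, y to its left, z up, the work surface at z = 0. Lengths are in m, angles in rad, forces in N, time in s.
With the tool pointing down it reaches from about 0.4 to 0.825 m from the base axis. Payload 7 kg.
Tool frame: the origin (TCP) lies at the very end of the fingers, on their centre line; the grasp point (between the pads) lies 19 mm behind it; z points along the fingers, x is the direction in which the jaws open and shut, and the axes are right-handed (so a half turn about z gives the same grasp; the last joint's range is limited). The gripper opens to 85 mm and grips with 20 to 120 N. Pads are 22 mm wide; open, the fingers measure 114 mm over their backs; the gripper's body (76 mm by 85 mm) begins 54 mm behind the grasp point. The pads swing forward as they close: fully open they stand 13 mm farther back than shut.
Start: joints at [-0.87, 0.359, 0.012, 0, -1.224, -0.288], TCP at [0.271, -0.618, 0.231] pointing down, gripper open.
Joint ranges: [-3.07, 3.07], [-1.43, 2.12], [-1.02, 1.25], [-3.03, 1.67], [-3.05, -0], [-3.03, 3.03]. Speed limits (rad/s): [2.39, 2.39, 3.01, 3.14, 3.14, 3.14].

### API

Orientations are given as a rotation vector (axis times angle).
In Python, from station import bot gives the robot as it stands.
- The arm moves only by the tool step_arm, never from a script. Its argument "deltas" is a list that holds one entry, the list of rows, each a list of 4 numbers: the shift along the world's x, y, z in m, then the turn about the world's z in rad. In form: [[[tx, ty, tz, turn], ...]]. A call has 1 to 5 rows; each row is the pose to reach, as a shift and turn from the pose commanded when the call began; what a row does not reach only later rows make up. A row lasts 1/10 s, in which the tool goes at most 50 mm and 8.59 degrees, less where a joint would pass 70% of its speed; a pose out of reach is approached as far as the arm can. A call with a gripper value outside its range is refused whole. "jaw" is the opening in per cent of the stroke, from 0 (shut) to 100 (fully open), set as the call begins (left out, the last holds). The fingers move at their own pace and stop on an object; the grip force is fixed at half the most. Time passes only in rows, so rows that repeat a pose let the fingers close. It gives the time, the measured TCP pose, the force and the opening at its end, in the units of the state.
- bot.read_state(): the state, without advancing time (a new reading comes with each control period).
- bot.read_camera(name): name is "scene" or "top" or "wrist"; returns (picture, depth): 384x512x3 uint8, red, green, blue; 384x512 float32, m along the optical axis (not along the pixel's ray), 0 where there is no reading.
- bot.get_calibration(name): a dict with "fx", "fy", "cx", "cy" (pixels), "extrinsics" (4x4, takes a point from camera to world coordinates). Camera axes: x right, y down, z forward; pixel columns grow to the right and rows downward; lengths in m; the calibration is good to about 2 mm. A picture is of the moment at which its call begins: read the wrist's pose just before it. get_calibration takes no time and is no camera call; for the wrist camera it gives the pose at the moment of the call.
- bot.job_done(): hands the job in, once; it reports no verdict.
The state is a dict: "time": time; "joint_positions": joint angles; "qd": joint speeds; "tau": joint torques, N m; "eef_pos": TCP position; "orientation": TCP orientation; "contact_force": force on the tool from outside, world axes, zero at the start; "moment": the same for the moment, N m; "opening": finger opening in m.
Only numpy, scipy, OpenCV 4.12 (cv2) and the standard library are available. Lean on these libraries where they do the work, as an engineer would, in place of code of your own. Each camera call takes 0.05 s, during which the arm holds its last target.

### The job

The sliding door of the walnut cartridge tray is shut; lock it for carrying. Two small pale beech blocks each hold something upright: take the lock pin, the one with a wide flat steel collar under its knob, and put it down through the metal eye at the front of the tray until the collar rests on the eye, then let go. Leave the stylus brush standing in its block.

Things in the scene. Friction and masses are not known exactly. Their poses are not given: they have to be found in the camera images.
- lock_pin: Lock pin, 70 g, round about z (up), upright in the hole (17 mm) of one of two like fixed beech blocks, 60 x 60 x 50 mm high. Origin: centre of the collar's underside, which rests on the block's top. Steel collar 40 mm wide, z 0 to 6 mm; walnut knob to grip, 24 mm in diameter, z 6 to 40 mm; steel shaft 12 mm in diameter, 45 mm long, below the origin. Lift over 45 mm to clear the block.
- tray_eye (a point): Eye: two flat metal rings, one on the other, out level from the robot-facing front of the fixed walnut tray (260 x 130 x 61 mm high), near that face's right end seen from the robot. Point: centre of the hole, level with the rings' upper face, 62 mm above the table, 35 mm from the tray's face; z up. Hole 26 mm wide, 12 mm deep, free below to the table; rings 46 mm across. Nothing of the tray moves.
- brush: Stylus brush, to be left alone, upright in the other beech block: 14 mm round metal rod with a plain walnut knob 22 mm in diameter, no collar, 110 mm tall in all; the bare rod shows between the block's top and the knob, which starts 75 mm above the table. Origin: centre of its lower end, on the table; z up.
Things that resemble listed ones, but are neither listed nor needed, are in the scene too. Leave any orange look-alike of the lock_pin alone.

How it is judged:
On the way, in this order (a step that is already met when the one before it is completed fails the run):
1. the lock pin is lifted out of its block (height (world z) of lock_pin above 0.1 m), for 0.1 s.
2. the pin's tip is in the eye (horizontal distance between lock_pin and tray_eye below 0.015 m and z of lock_pin in the frame of tray_eye below 0.04 m and angle between lock_pin's own z axis and vertical below 0.2 rad), for 0.1 s.
At the end, for the whole second after the job is handed in: The pin is through the eye with its collar resting on it (collar within 6 mm of the eye's upper face and 12 mm of its centre), upright within 11 degrees, at rest; the brush still stands in its block (horizontal distance between lock_pin and tray_eye below 0.012 m and z of lock_pin in the frame of tray_eye between -0.006 and 0.006 m and angle between each of lock_pin, brush's own z axis and vertical below 0.2 rad and linear speed of lock_pin below 0.03 m/s); the robot touches nothing.
It fails at once if the stylus brush is moved by more than 25 mm (distance of brush from where it was at the start of the episode above 0.025 m).
It also fails if it takes over 43 s, if anything falls off the work surface, if the arm or the gripper's body presses on something with over 40 N, if the wrist force passes 120 N, or if a joint passes its speed limit or range.

## Working session

There is one attempt and no reset: what is moved stays moved. The work goes in short steps, Python scripts to look and compute and a tool call to move; the robot and the scene stay as the last step left them, time stands still between calls to the robot, and variables do not carry over. Pictures are saved under pics/ and viewed, and the job is handed in when it is done.

Besides the shell and the picture viewer there is one more tool, called in YAML: its name, and indented under it one key for each argument. step_arm: Moves the arm, as the interface text tells. Its arguments: {"type":"object","properties":{"deltas":{"type":"array","items":{"type":"array","items":{"type":"array","items":{"type":"number"}}}},"jaw":{"type":"number"}},"required":["deltas"]}

```bash
mkdir -p pics; cat > h.py <<'E'
import numpy as np, cv2
from station import bot
def cam(n,tag):
    K=bot.get_calibration(n); im,d=bot.read_camera(n)
    cv2.imwrite(f'pics/{n}_{tag}.png',im[:,:,::-1]); np.savez(f'{n}_{tag}.npz',im=im,d=d,E=K['extrinsics'],k=[K['fx'],K['fy'],K['cx'],K['cy']])
    return im,d,K
def load(n,tag):
    z=np.load(f'{n}_{tag}.npz'); return z['im'],z['d'],z['E'],z['k']
def ray(E,k,u,v,z):
    r=E[:3,:3]@np.array([(u-k[2])/k[0],(v-k[3])/k[1],1]); o=E[:3,3]
    return o+r*(z-o[2])/r[2]
def cloud(d,E,k):
    v,u=np.mgrid[:d.shape[0],:d.shape[1]]
    p=np.stack([(u-k[2])/k[0]*d,(v-k[3])/k[1]*d,d],-1)
    P=p@E[:3,:3].T+E[:3,3]; P[d==0]=np.nan; return P
E
python3 - <<'E'
from h import *
for n in ['scene','top','wrist']:
    im,d,K=cam(n,'0'); print(n,np.round(K['extrinsics'],3).tolist(),K['fx'])
print(bot.read_state())
E
```

```text
scene [[-0.026, 0.789, -0.613, 1.098], [0.999, 0.032, -0.002, -0.059], [0.018, -0.613, -0.79, 0.864], [0.0, 0.0, 0.0, 1.0]] 493.1271928877507
top [[0.02, -0.982, 0.19, 0.339], [-1.0, -0.021, -0.002, -0.085], [0.006, -0.19, -0.982, 0.827], [0.0, 0.0, 0.0, 1.0]] 412.36212591915427
wrist [[-0.401, 0.883, 0.244, 0.208], [0.916, 0.386, 0.109, -0.645], [0.002, 0.267, -0.964, 0.373], [0.0, 0.0, 0.0, 1.0]] 280.7537750321498
{'time': 0.15, 'joint_positions': array([-8.69908630e-01,  3.59196600e-01,  1.12972503e-02, -2.43608385e-04,
       -1.22410626e+00, -2.88114022e-01]), 'qd': array([ 0.00022362, -0.00293409,  0.00345779, -0.00253112,  0.00015668,
       -0.0002287 ]), 'tau': array([-7.45471461e-04, -5.83877850e+01,  2.93651962e+01,  6.94044426e+00,
       -4.27826526e-03, -1.97017545e-05]), 'eef_pos': array([ 0.27061966, -0.61799224,  0.23060971]), 'orientation': array([-1.71858001e+00, -2.62853979e+00, -8.89196694e-04]), 'contact_force': array([-1.08969754, -0.6331327 ,  0.02607618]), 'moment': array([-0.00397124, -0.00940876,  0.00433272]), 'opening': 0.08559172212617004}
```

```bash
ls pics
```

```text
scene_0.png
top_0.png
wrist_0.png
```

View pics/top_0.png

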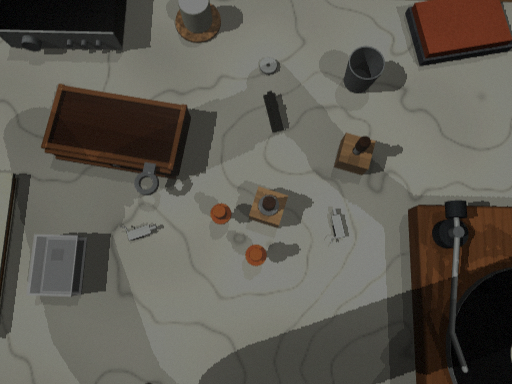

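View pics/scene_0.png

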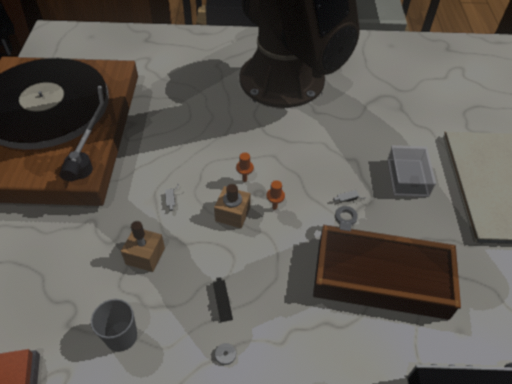

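View pics/wrist_0.png

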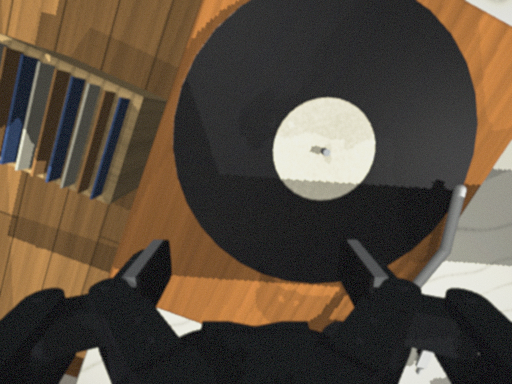

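The top view shows the pin in its block at about (269,205), with orange look-alikes at (221,213) and (256,255). The brush is at (358,150) and the eye is at (147,183). I'll measure these next.

```bash
python3 - <<'E'
from h import *
for n,(a,b,c,e) in {'top':(120,130,400,280),'scene':(120,140,380,280)}.items():
    im,d,E,k=load(n,'0'); c1=im[b:e,a:c]; c1=np.clip(c1.astype(float)*1.6,0,255).astype(np.uint8)
    f=800/(c-a); cv2.imwrite(f'pics/{n}_z.png',cv2.resize(c1,None,fx=f,fy=f,interpolation=cv2.INTER_CUBIC)[:,:,::-1])
    P=cloud(d,E,k); 
    pts={'top':[(269,205),(221,213),(256,255),(358,150),(363,144),(147,183),(147,173),(139,183),(270,192),(150,165),(239,239)],'scene':[(232,190),(246,160),(277,187),(138,230),(347,208),(347,226)]}[n]
    for u,v in pts: print(n,u,v,np.round(P[v,u],3))
E
```

```text
top 269 205 [ 0.459 -0.109  0.091]
top 221 213 [ 0.444 -0.023  0.086]
top 256 255 [ 0.37  -0.088  0.087]
top 358 150 [ 0.568 -0.274  0.086]
top 363 144 [ 0.572 -0.277  0.111]
top 147 183 [ 0.515  0.138 -0.001]
top 147 173 [0.521 0.123 0.061]
top 139 183 [0.502 0.137 0.06 ]
top 270 192 [ 0.491 -0.112  0.052]
top 150 165 [0.536 0.118 0.064]
top 239 239 [ 0.404 -0.053 -0.001]
scene 232 190 [ 0.47  -0.108  0.088]
scene 246 160 [ 0.383 -0.083  0.085]
scene 277 187 [ 0.455 -0.016  0.085]
scene 138 230 [ 0.584 -0.276  0.103]
scene 347 208 [0.485 0.128 0.061]
scene 347 226 [0.531 0.124 0.061]
```

View pics/top_z.png

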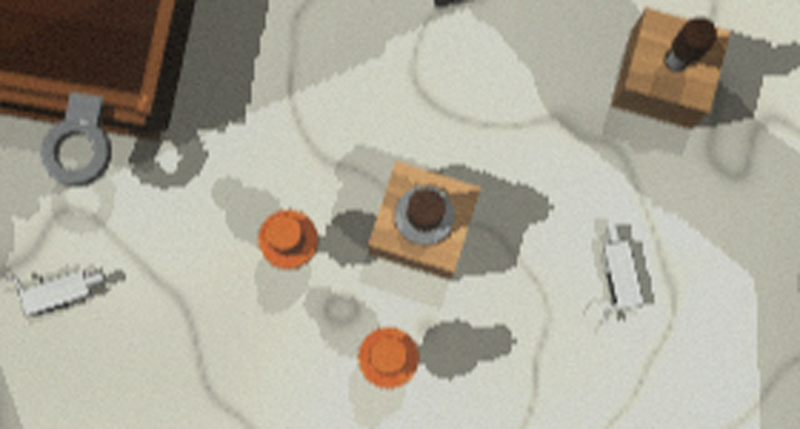

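View pics/scene_z.png

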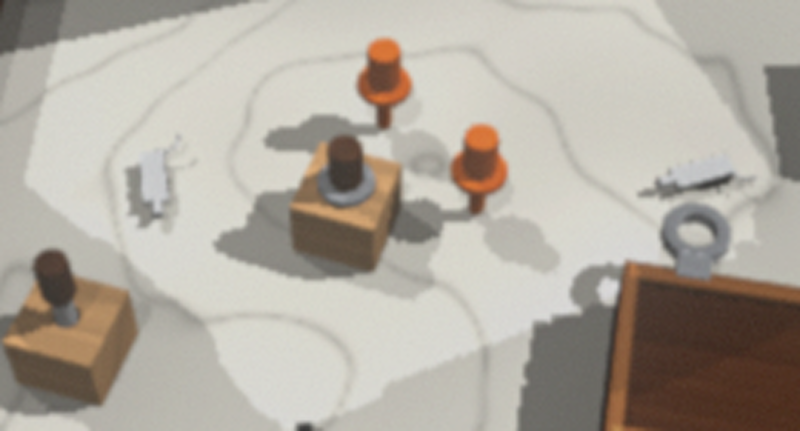

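```bash
python3 - <<'E'
from h import *
Q={}
for n in ['top','scene']:
    im,d,E,k=load(n,'0'); P=cloud(d,E,k); hsv=cv2.cvtColor(im,cv2.COLOR_RGB2HSV)
    sat=hsv[...,1]
    # ring: grey, around
    m=(np.linalg.norm(P[...,:2]-[0.508,0.130],axis=-1)<.04)&(abs(P[...,2]-.061)<.008)&(sat<70)
    v,u=np.nonzero(m)
    xy=np.array([ray(E,k,a,b,.062)[:2] for a,b in zip(u,v)])
    print(n,'ring pts',len(xy),xy.min(0),xy.max(0))
    # inner hole: connected non-ring pixels enclosed
    c,h=cv2.findContours(m.astype(np.uint8),cv2.RETR_CCOMP,cv2.CHAIN_APPROX_NONE)
    for i,cc in enumerate(c):
        if len(cc)>5: 
            (a,b),ax,_=cv2.fitEllipse(cc)
            print('  contour hole' if h[0][i][3]>=0 else '  outer',cv2.contourArea(cc),np.round(ray(E,k,a,b,.062),4),np.round(ax,1), np.round(cc.reshape(-1,2).mean(0),1))
    for nm,c0,zt in [('pin',(.465,-.109),.09),('brush',(.578,-.276),.11),('o1',(.45,-.02),.085),('o2',(.377,-.086),.085)]:
        m=(np.linalg.norm(P[...,:2]-c0,axis=-1)<.025)&(P[...,2]>zt-.006)
        v,u=np.nonzero(m); z=np.median(P[m][:,2])
        (a,b),r=cv2.minEnclosingCircle(np.stack([u,v],-1).astype(np.float32))
        print(n,nm,m.sum(),'z',z.round(4),np.percentile(P[m][:,2],[5,95]).round(3),np.round(ray(E,k,a,b,z),4),np.round(P[m].mean(0),4),r)
    # collar
    m=(np.linalg.norm(P[...,:2]-[.465,-.109],axis=-1)<.03)&(abs(P[...,2]-.056)<.006)&(sat<60)
    v,u=np.nonzero(m); xy=np.array([ray(E,k,a,b,.056)[:2] for a,b in zip(u,v)]); print(n,'collar',len(xy),xy.min(0),xy.max(0),(xy.min(0)+xy.max(0))/2)
    # block edges
    m=(np.linalg.norm(P[...,:2]-[.465,-.109],axis=-1)<.06)&(abs(P[...,2]-.05)<.004)
    v,u=np.nonzero(m);r=cv2.minAreaRect(np.array([ray(E,k,a,b,.05)[:2]*1000 for a,b in zip(u,v)],np.float32)); print('block',r)
E
```

```text
top ring pts 464 [0.478225   0.10029657] [0.54250852 0.14635158]
  outer 545.0 [0.5071 0.1225 0.062 ] [22.8 33.2] [147.2 178.9]
  contour hole 142.0 [0.5009 0.1231 0.062 ] [12.8 14.4] [146.1 183.1]
top pin 134 z 0.0906 [0.088 0.093] [ 0.4639 -0.1085  0.0906] [ 0.4638 -0.1089  0.0906] 6.603691101074219
top brush 113 z 0.1107 [0.107 0.113] [ 0.5753 -0.2796  0.1107] [ 0.5754 -0.2798  0.1106] 6.222809791564941
top o1 134 z 0.0857 [0.083 0.088] [ 0.4465 -0.019   0.0857] [ 0.4466 -0.0188  0.0857] 6.538567543029785
top o2 141 z 0.0859 [0.084 0.088] [ 0.3706 -0.0867  0.0859] [ 0.3706 -0.087   0.0859] 6.670932292938232
top collar 179 [ 0.44597132 -0.12752253] [ 0.48451896 -0.0895836 ] [ 0.46524514 -0.10855306]
block ((464.5374450683594, -109.08936309814453), (59.583805084228516, 60.585609436035156), 73.05642700195312)
scene ring pts 365 [0.48083557 0.09611307] [0.54105645 0.15495239]
  outer 390.5 [0.5094 0.1229 0.062 ] [21.4 24.4] [345.6 217.7]
  contour hole 84.5 [0.5051 0.1235 0.062 ] [ 8.6 12.7] [345.7 215.4]
scene pin 102 z 0.0894 [0.086 0.092] [ 0.4673 -0.1088  0.0894] [ 0.4669 -0.1087  0.0895] 5.85707950592041
scene brush 100 z 0.1095 [0.105 0.112] [ 0.5791 -0.2795  0.1095] [ 0.5791 -0.2796  0.1093] 6.0222649574279785
scene o1 95 z 0.0853 [0.081 0.088] [ 0.45   -0.0188  0.0853] [ 0.4497 -0.0186  0.0849] 5.60267972946167
scene o2 87 z 0.0849 [0.08  0.088] [ 0.3735 -0.0871  0.0849] [ 0.3731 -0.087   0.0845] 5.31599235534668
scene collar 147 [ 0.45114829 -0.1378475 ] [ 0.48619055 -0.0895133 ] [ 0.46866942 -0.1136804 ]
block ((466.2142639160156, -109.03242492675781), (61.07234573364258, 63.56322479248047), 73.69056701660156)
```

The top and scene views agree: the pin is at about (0.465,-0.109) and the eye at about (0.502,0.123), each within 2-4 mm. I'm moving above the pin, with the jaw axis on the diagonal so the fingers stay clear of the orange pieces.

step_arm:
  deltas:
    - [[0.019,0.045,0,0.14],[0.038,0.09,0,0.28],[0.057,0.135,0,0.42],[0.076,0.18,0,0.56],[0.095,0.225,0,0.7]]
  jaw: 100

```text
time: 0.65
eef_pos: [0.366, -0.3915, 0.2311]
orientation: [-0.705, -3.061, -0.0]
contact_force: [1.2, -0.0, 0.2]
opening: 0.0854
```

step_arm:
  deltas:
    - [[0.019,0.045,0,0.14],[0.038,0.09,0,0.28],[0.057,0.135,0,0.42],[0.076,0.18,0,0.56],[0.095,0.225,0,0.7]]

```text
time: 1.15
eef_pos: [0.461, -0.1663, 0.2315]
orientation: [-0.388, 3.117, 0.0]
contact_force: [1.3, 0.5, 0.1]
opening: 0.0854
```

```bash
python3 -c "
from h import *
s=bot.read_state();print(s['time'],s['eef_pos'],s['orientation'],s['joint_positions'])"
```

```text
1.15 [ 0.46100772 -0.16631276  0.2314792 ] [-3.88213614e-01  3.11703632e+00  4.70767722e-05] [ 5.58266021e-02  5.01803266e-02 -3.83596919e-01 -6.85231951e-05
 -1.13654803e+00  1.92017621e-01]
```

step_arm:
  deltas:
    - [[0.001,0.019,-0.01,0.14],[0.003,0.038,-0.02,0.28],[0.004,0.057,-0.03,0.42],[0.004,0.057,-0.03,0.54],[0.004,0.057,-0.03,0.54]]

```text
time: 1.65
eef_pos: [0.4646, -0.1108, 0.201]
orientation: [1.201, -2.902, -0.0]
contact_force: [-0.3, 0.3, 0.7]
opening: 0.0857
```

```bash
python3 - <<'E'
from h import *
s=bot.read_state();print(s['time'],s['eef_pos'],s['orientation'],s['joint_positions'])
im,d,K=cam('wrist','1')
E=K['extrinsics'];k=[K[x] for x in('fx','fy','cx','cy')]
P=cloud(d,E,k)
m=(np.linalg.norm(P[...,:2]-[.465,-.109],axis=-1)<.03)&(abs(P[...,2]-.09)<.006)
v,u=np.nonzero(m);print(m.sum(),u.min(),u.max(),v.min(),v.max())
(a,b),r=cv2.minEnclosingCircle(np.stack([u,v],-1).astype(np.float32));print(a,b,r,ray(E,k,a,b,.09),P[m].mean(0))
E
```

```text
1.65 [ 0.464576   -0.11075337  0.20099958] [ 1.20143234e+00 -2.90205501e+00 -2.96910647e-04] [ 1.79194007e-01  5.39551920e-02 -4.53323359e-01 -4.78634737e-05
 -1.06421761e+00  6.05851951e-01]
493 242 266 180 204
253.5703125 191.9375 12.579887390136719 [ 0.46493087 -0.11033875  0.09      ] [ 0.46486993 -0.11024401  0.08962342]
```

View pics/wrist_1.png

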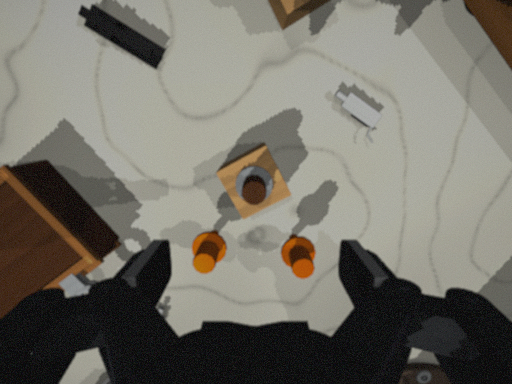

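The wrist view puts the knob at pixel (254,192), which is (0.465,-0.110) and within 1 mm of the TCP. The orange pieces, at (209,250) and (298,255), sit between the fingers' paths. Descending.

step_arm:
  deltas:
    - [[0,0.0005,-0.035,0],[0,0.0005,-0.07,0],[0,0.0005,-0.1,0],[0,0.0005,-0.12,0],[0,0.0005,-0.139,0]]

```text
time: 2.2
eef_pos: [0.4646, -0.1113, 0.0613]
orientation: [1.19, -2.907, -0.0]
contact_force: [0.4, -0.6, -0.4]
opening: 0.0855
```

step_arm:
  deltas:
    - [[0,0,0,0],[0,0,0,0],[0,0,0,0],[0,0,0,0],[0,0,0,0]]
  jaw: 0

```text
time: 2.7
eef_pos: [0.4657, -0.1107, 0.0636]
orientation: [-1.196, 2.903, -0.001]
contact_force: [-0.1, 0.4, 4.9]
opening: 0.0223
```

step_arm:
  deltas:
    - [[0,0,0,0],[0,0,0,0],[0,0,0,0]]

```text
time: 3.0
eef_pos: [0.4656, -0.1107, 0.0635]
orientation: [-1.197, 2.902, -0.001]
contact_force: [-0.7, 1.1, 6.4]
opening: 0.0224
```

The grip closed at about 22 mm, and the tips are pressing lightly on the collar. Lifting in small steps first, then higher.

step_arm:
  deltas:
    - [[0,0,0.01,0],[0,0,0.03,0],[0,0,0.055,0],[0,0,0.08,0],[0,0,0.1,0]]

```text
time: 3.5
eef_pos: [0.4649, -0.1108, 0.1646]
orientation: [-1.196, 2.903, -0.001]
contact_force: [-0.1, -0.5, -0.4]
opening: 0.0221
```

step_arm:
  deltas:
    - [[0,0,0.01,0],[0,0,0.01,0],[0,0,0.01,0]]

```text
time: 3.8
eef_pos: [0.4642, -0.1107, 0.1718]
orientation: [1.197, -2.904, -0.001]
contact_force: [0.1, -0.3, -1.8]
opening: 0.0222
```

```bash
python3 - <<'E'
from h import *
s=bot.read_state();print(s['time'],s['eef_pos'],s['orientation'],s['opening'],s['contact_force'])
for n in ['scene','wrist']:
    cam(n,'2')
im=load('scene','2')[0]; c=im[110:270,130:400]; c=np.clip(c*1.6,0,255).astype(np.uint8)
cv2.imwrite('pics/scene_2z.png',cv2.resize(c,None,fx=2.9,fy=2.9)[:,:,::-1])
E
```

```text
3.8 [ 0.46422162 -0.11071353  0.17175077] [ 1.19662491e+00 -2.90429446e+00 -8.60319840e-04] 0.02222825667701398 [ 0.12639889 -0.26925279 -1.75957879]
```

View pics/scene_2z.png

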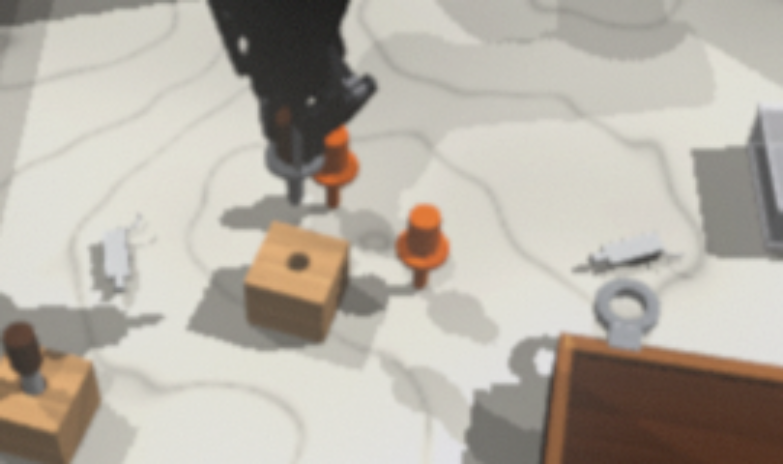

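View pics/wrist_2.png

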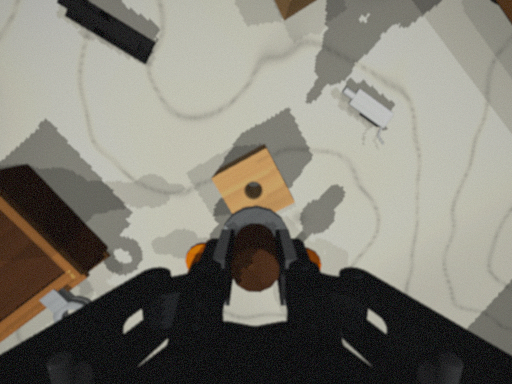

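The scene crop shows the pin held upright with its collar just under the fingers. Both orange pieces are still standing, and the eye is at (627,308) in the crop. Carrying the pin over to the eye.

step_arm:
  deltas:
    - [[0.003,0.02,0.01,0],[0.01,0.06,0.025,0],[0.016,0.1,0.025,0],[0.023,0.14,0.025,0],[0.029,0.18,0.025,0]]

```text
time: 4.4
eef_pos: [0.4934, 0.0706, 0.1964]
orientation: [1.196, -2.903, 0.0]
contact_force: [0.0, -0.6, -0.7]
opening: 0.0222
```

step_arm:
  deltas:
    - [[0.006,0.035,0,0],[0.009,0.054,0,0],[0.009,0.054,0,0],[0.009,0.054,0,0]]

```text
time: 4.8
eef_pos: [0.5022, 0.1229, 0.1963]
orientation: [1.197, -2.902, 0.001]
contact_force: [0.0, -0.5, -1.8]
opening: 0.0219
```

```bash
python3 - <<'E'
from h import *
s=bot.read_state();print(s['time'],s['eef_pos'],s['orientation'],s['opening'])
for n in ['scene','wrist','top']: cam(n,'3')
im=load('wrist','3')[0]; c=im[90:330,100:400]
cv2.imwrite('pics/wrist_3z.png',cv2.resize(np.clip(c*1.4,0,255).astype(np.uint8),None,fx=2.5,fy=2.5)[:,:,::-1])
s=bot.read_state();print(s['eef_pos'])
im=load('scene','3')[0]; c=im[100:280,250:480]
cv2.imwrite('pics/scene_3z.png',cv2.resize(np.clip(c*1.6,0,255).astype(np.uint8),None,fx=3.2,fy=3.2)[:,:,::-1])
E
```

```text
4.8 [0.50222043 0.12294926 0.19631678] [ 1.19742776e+00 -2.90205342e+00  5.81349851e-04] 0.02193112690761989
[0.50246978 0.12219165 0.19703309]
```

View pics/wrist_3z.png

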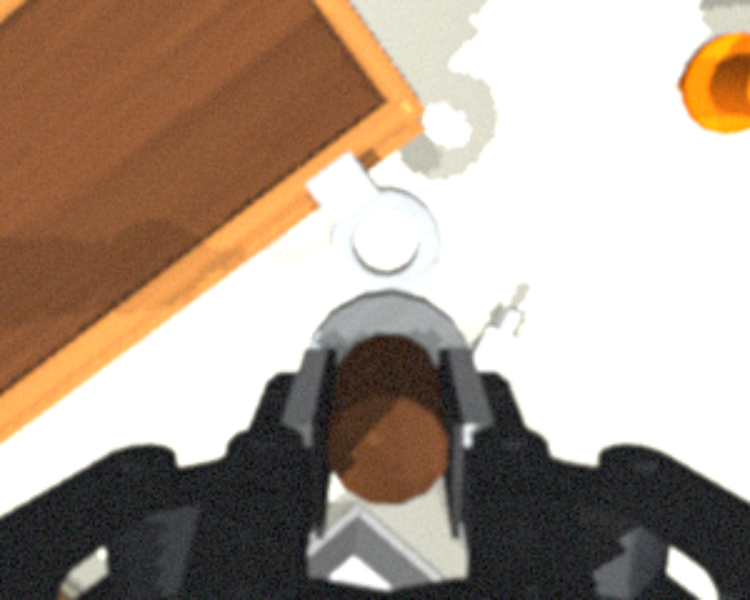

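View pics/scene_3z.png

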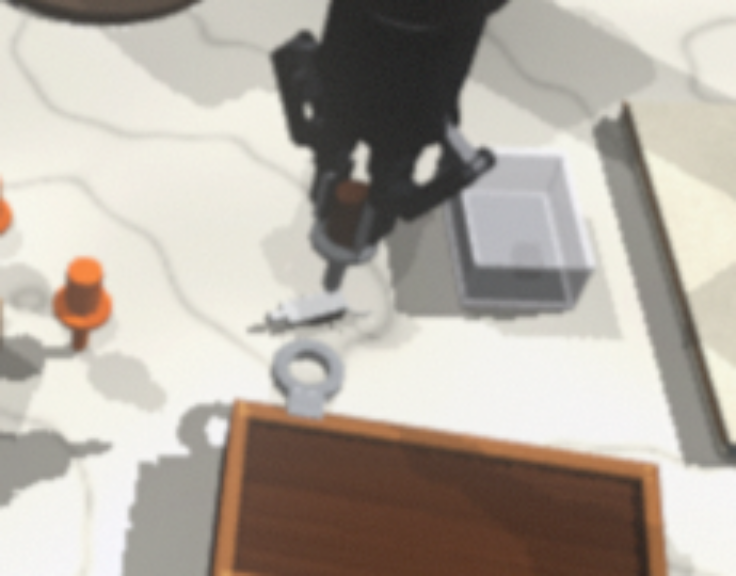

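```bash
python3 - <<'E'
from h import *
from scipy.optimize import least_squares
im,d,E,k=load('wrist','3'); P=cloud(d,E,k)
def circ(xy):
    f=lambda p:np.hypot(xy[:,0]-p[0],xy[:,1]-p[1])-p[2]
    r=least_squares(f,[*xy.mean(0),.02],loss='soft_l1',f_scale=.001); return r.x, np.abs(f(r.x)).mean()
m=((np.linalg.norm(P[...,:2]-[.502,.123],axis=-1)<.05)&(abs(P[...,2]-.061)<.006)).astype(np.uint8)
c,h=cv2.findContours(m,cv2.RETR_CCOMP,cv2.CHAIN_APPROX_NONE)
for i,cc in enumerate(c):
    if cv2.contourArea(cc)<60: continue
    cc=cc.reshape(-1,2); xy=np.array([ray(E,k,a,b,.062)[:2] for a,b in cc])
    hole=h[0][i][3]>=0
    print('hole' if hole else 'outer',len(cc),cc.mean(0),circ(xy))
mm=m>0
print('z ring',np.median(P[mm][:,2]), P[mm][:,2].std())
# annulus outer edge only far from tab, via axis
# collar of held pin
m=((np.linalg.norm(P[...,:2]-[.502,.123],axis=-1)<.03)&(P[...,2]>.17)&(P[...,2]<.196))
print('collar z pct',np.percentile(P[m][:,2],[5,25,50,75,95]))
hsv=cv2.cvtColor(im,cv2.COLOR_RGB2HSV)
for n in ['top','scene']:
    i2,d2,E2,k2=load(n,'3');P2=cloud(d2,E2,k2)
    print(n,P2.shape)
    s=(np.linalg.norm(P2[...,:2]-[.502,.123],axis=-1)<.012)&(P2[...,2]<.178)&(P2[...,2]>.12)
    v,u=np.nonzero(s); 
    if s.sum(): print('shaft',s.sum(),np.round(np.c_[u,v,P2[s]][::max(1,s.sum()//12)],3))
E
```

```text
outer 300 [240.39       165.12333333] (array([0.51701407, 0.11944105, 0.03258559]), np.float64(0.005629904683298085))
hole 72 [253.90277778 186.72222222] (array([0.50199592, 0.12311665, 0.01293883]), np.float64(0.000279040700064223))
z ring 0.06148493000260294 0.0015780211452979872
collar z pct [0.18566804 0.1882752  0.18878163 0.18931126 0.19385639]
top (384, 512, 3)
scene (384, 512, 3)
shaft 53 [[3.52e+02 1.82e+02 5.04e-01 1.19e-01 1.66e-01]
 [3.53e+02 1.83e+02 5.05e-01 1.20e-01 1.64e-01]
 [3.57e+02 1.83e+02 5.05e-01 1.28e-01 1.65e-01]
 [3.54e+02 1.84e+02 5.05e-01 1.23e-01 1.61e-01]
 [3.51e+02 1.85e+02 5.03e-01 1.19e-01 1.55e-01]
 [3.55e+02 1.85e+02 5.04e-01 1.26e-01 1.57e-01]
 [3.52e+02 1.86e+02 5.06e-01 1.20e-01 1.56e-01]
 [3.56e+02 1.86e+02 5.06e-01 1.27e-01 1.56e-01]
 [3.54e+02 1.87e+02 5.06e-01 1.24e-01 1.54e-01]
 [3.52e+02 1.88e+02 5.05e-01 1.21e-01 1.49e-01]
 [3.56e+02 1.88e+02 5.06e-01 1.28e-01 1.51e-01]
 [3.54e+02 1.89e+02 5.06e-01 1.25e-01 1.48e-01]
 [3.52e+02 1.90e+02 5.05e-01 1.22e-01 1.44e-01]
 [3.53e+02 1.91e+02 5.04e-01 1.25e-01 1.39e-01]]
```

View pics/top_3.png

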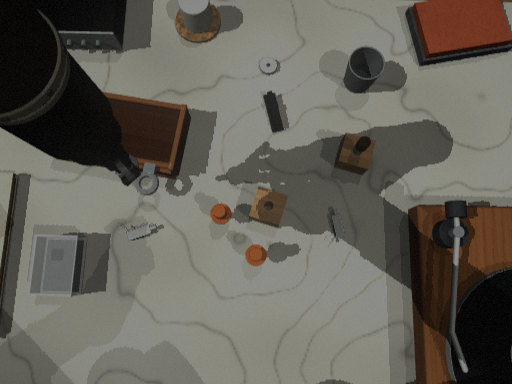

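The hole fit is clean: (0.5020,0.1231) with radius 12.9 mm. Before lowering I'll check where the collar centre sits relative to the TCP in the wrist picture.

```bash
python3 - <<'E'
from h import *
from scipy.optimize import least_squares
im,d,E,k=load('wrist','3'); P=cloud(d,E,k)
m=((np.linalg.norm(P[...,:2]-[.502,.123],axis=-1)<.03)&(P[...,2]>.18)&(P[...,2]<.196))
v,u=np.nonzero(m); print(u.min(),u.max(),v.min(),v.max())
top={}
for a,b in zip(u,v): top[a]=min(top.get(a,999),b)
us=[a for a in sorted(top) if 232<=a<=278]
xy=np.array([ray(E,k,a,top[a]-.5,.189)[:2] for a in us])
r=least_squares(lambda p:np.hypot(xy[:,0]-p[0],xy[:,1]-p[1])-.02,xy.mean(0)+[-.014,.014],loss='soft_l1',f_scale=.001)
print(len(us),r.x,np.abs(r.fun).mean())
# plane of collar -> tilt
p=P[m&(abs(P[...,2]-.1888)<.003)]; A=np.c_[p[:,:2]-p[:,:2].mean(0),np.ones(len(p))]; print(len(p),np.linalg.lstsq(A,p[:,2],rcond=None)[0])
E
```

```text
223 287 205 238
47 [0.50176373 0.12262014] 0.00017868105106472616
987 [-0.03267247  0.03502645  0.1887178 ]
```

Collar centre (0.5018,0.1226) is under 1 mm from the hole, and the pin is tilted about 0.05 rad. Lowering it.

step_arm:
  deltas:
    - [[0.0005,0,-0.03,0],[0.0005,0,-0.055,0],[0.0005,0,-0.07,0],[0.0005,0,-0.08,0],[0.0005,0,-0.09,0]]

```text
time: 5.45
eef_pos: [0.5035, 0.1227, 0.1071]
orientation: [-1.196, 2.905, -0.0]
contact_force: [0.1, 0.4, -0.9]
opening: 0.0223
```

step_arm:
  deltas:
    - [[0,0,-0.008,0],[0,0,-0.016,0],[0,0,-0.022,0],[0,0,-0.026,0],[0,0,-0.026,0]]

```text
time: 5.95
eef_pos: [0.5031, 0.1231, 0.0808]
orientation: [1.197, -2.904, 0.0]
contact_force: [0.3, -0.1, -0.4]
opening: 0.0221
```

```bash
python3 - <<'E'
from h import *
s=bot.read_state();print(s['time'],s['eef_pos'],s['orientation'],s['opening'],s['contact_force'])
for n in ['scene','wrist']: cam(n,'4')
im=load('wrist','4')[0]; c=im[90:330,100:400]
im=load('scene','4')[0]; c2=im[140:280,270:450]
cv2.imwrite('pics/both4.png',np.hstack([cv2.resize(c,(400,320)),cv2.resize(np.clip(c2*1.6,0,255).astype(np.uint8),(400,320))])[:,:,::-1])
im,d,E,k=load('wrist','4');P=cloud(d,E,k)
m=(np.linalg.norm(P[...,:2]-[.502,.123],axis=-1)<.03)&(P[...,2]>.05)&(P[...,2]<.085)
print(np.percentile(P[m][:,2],[5,25,50,75,95]))
E
```

```text
5.95 [0.50307371 0.12310998 0.08084839] [ 1.19701767e+00 -2.90382334e+00  2.39197561e-04] 0.02206932645342912 [ 0.33189866 -0.09084378 -0.36115481]
[0.05812678 0.06169124 0.06305175 0.07365483 0.08111768]
```

View pics/both4.png

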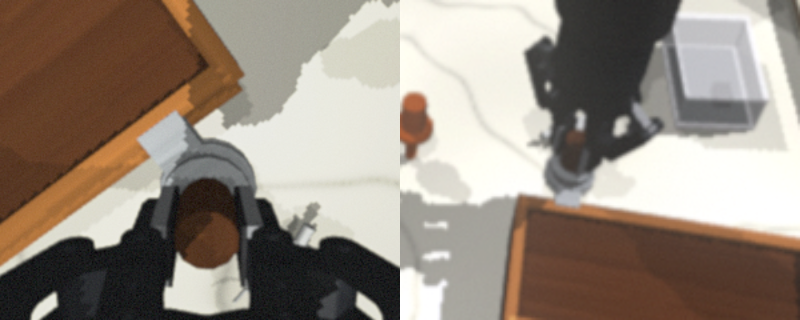

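The pin is in the eye with its collar about 5 mm above the ring, and no contact force shows. Lowering to contact.

step_arm:
  deltas:
    - [[0,0,-0.002,0],[0,0,-0.004,0],[0,0,-0.0055,0],[0,0,-0.0055,0]]

```text
time: 6.45
eef_pos: [0.5032, 0.1232, 0.0757]
orientation: [1.197, -2.904, 0.0]
contact_force: [-0.6, -0.6, -1.3]
opening: 0.0221
```

step_arm:
  deltas:
    - [[0,0,0,0],[0,0,0,0],[0,0,0,0],[0,0,0,0],[0,0,0,0]]
  jaw: 75

```text
time: 6.95
eef_pos: [0.5033, 0.1232, 0.0758]
orientation: [-1.197, 2.904, 0.0]
contact_force: [-0.4, 0.2, -0.1]
opening: 0.0641
```

step_arm:
  deltas:
    - [[0,0,0.01,0],[0,0,0.03,0],[0,0,0.06,0],[0,0,0.09,0],[0,0,0.11,0]]

```text
time: 7.45
eef_pos: [0.5039, 0.1234, 0.1889]
orientation: [-1.197, 2.902, 0.0]
contact_force: [0.1, 0.3, -0.9]
opening: 0.0637
```

step_arm:
  deltas:
    - [[-0.01,0.01,0.02,0],[-0.02,0.02,0.03,0],[-0.02,0.02,0.03,0],[-0.02,0.02,0.03,0]]

```text
time: 7.85
eef_pos: [0.4828, 0.1435, 0.2157]
orientation: [-1.199, 2.904, 0.0]
contact_force: [-0.3, 0.2, -0.3]
opening: 0.0639
```

```bash
python3 - <<'E'
from h import *
s=bot.read_state();print(s['time'],s['eef_pos'],s['opening'],s['contact_force'])
for n in ['scene','wrist','top']: cam(n,'5')
im=load('wrist','5')[0]; c=im[90:330,100:400]
im=load('scene','5')[0]; c2=im[140:280,270:450]
cv2.imwrite('pics/both5.png',np.hstack([cv2.resize(c,(400,320)),cv2.resize(np.clip(c2*1.6,0,255).astype(np.uint8),(400,320))])[:,:,::-1])
im,d,E,k=load('wrist','5');P=cloud(d,E,k)
for lo,hi in [(.095,.11),(.064,.074)]:
    m=(np.linalg.norm(P[...,:2]-[.502,.123],axis=-1)<.03)&(P[...,2]>lo)&(P[...,2]<hi)
    v,u=np.nonzero(m);(a,b),r=cv2.minEnclosingCircle(np.stack([u,v],-1).astype(np.float32))
    z=np.median(P[m][:,2]);print(m.sum(),z,ray(E,k,a,b,z),P[m].mean(0))
for n in ['top','scene']:
    im,d,E,k=load(n,'5');P=cloud(d,E,k);m=(np.linalg.norm(P[...,:2]-[.578,-.279],axis=-1)<.025)&(P[...,2]>.104);print(n,'brush',m.sum(),P[m].mean(0))
E
```

```text
7.85 [0.4827728  0.14349184 0.21566886] 0.06389173771029355 [-0.28536096  0.20345724 -0.31385907]
512 0.10178151653840026 [0.5022472  0.12376976 0.10178152] [0.50218347 0.12378813 0.10168902]
581 0.06784335849834983 [0.50229149 0.12380798 0.06784336] [0.50482552 0.12126362 0.06790399]
top brush 116 [ 0.5753047  -0.27968559  0.11040876]
scene brush 100 [ 0.57907384 -0.27993976  0.10925346]
```

View pics/both5.png

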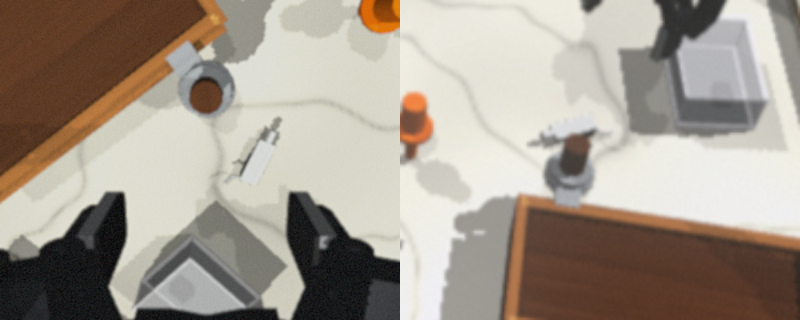

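The pictures show the pin standing in the eye. Its collar top is at z = 0.068, which puts the underside at 0.062, and it's centred within 1 mm. The brush hasn't moved and the gripper is clear, so I'm handing in.

```bash
python3 -c "
from station import bot
print(bot.job_done())"
```

```text
the job is handed in; nothing more can be done
None
```

The lock pin is through the eye at the front of the tray, with its collar resting on the rings, and the gripper has let go. I handed the job in at about 8 s; it reports no verdict.

- **Pin:** The last wrist view put the collar's top at z = 0.068 m, so its underside is level with the eye's upper face at 0.062 m. The knob and collar centres both measured (0.502, 0.124), about 1 mm from the fitted hole centre (0.502, 0.123), so the pin stands upright.
- **Brush and gripper:** The brush is within 1 mm of its starting position in both fixed cameras. The gripper was raised well clear and read no contact force beyond noise.
- **Disagreements:** The scene camera placed things 2–4 mm further in x than the top camera, about what the calibration allows, so I used the wrist camera for the final alignment. While I closed the jaws on the knob, the fingertips pressed the collar with about 6 N. The pin was tilted about 0.05 rad in the grip, but went into the eye without noticeable force.

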